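# Scan the drawer label and dock the scanner

## Task

Pick up the palm scanner, point the window in its underside squarely at the middle of the striped label on the drawer unit's sloping panel from about 80 mm away, scan line across the stripes, and hold it still there for two seconds. Then put it away in its charging dock: tongue tucked under the lip, body turned down flat inside the rim, and let go. Leave the molcajete, pinch bowl, measuring cup and pestle where they are.

Things in the scene. Friction and masses are not known exactly. Their poses are not given: they have to be found in the camera images.
- scanner: Palm scanner, 0.13 to 0.25 kg, starts flat on the ledge: grey head 70 (x) x 44 (y) x 16 mm high with a grip block on top and a flat tongue at its -x end. Origin: centre of the head's underside, where the window is; z points up through the grip block. The beam leaves along -z, its scan line lies along y. It reads at 50 to 110 mm from window to label.
- scanner_grip (a point): Middle of the scanner's black grip block, 44 mm above the scanner's origin. The block is 50 (x) x 30 (y) x 56 mm high, from the head's top at 16 mm to 72 mm above the underside; grip it across y.
- tongue_tip (a point): Middle of the tip of the scanner's steel tongue: 55 mm along -x of the scanner's origin, 3 mm above its underside. The tongue is 20 mm long beyond the head, 30 wide, 6 thick, flush with the underside.
- label: Striped paper label 50 (x) x 70 (y) mm, fixed on the sloping panel of the pine drawer unit. Origin: its middle, on the surface; z is the outward normal, 35 degrees from vertical, leaning towards the robot side; x runs up the slope, along the black stripes; y lies level, across the stripes.
- unit: Small pine drawer unit, fixed, 150 deep (x) x 180 wide (y) x 130 mm high at the back; origin centre of its underside, front to -x. From the 67 mm high front the label panel slopes up to 130 mm; label middle at x = -30, z = 98.5 mm. The drawer below it may stand up to 30 mm open.
- dock: White charging dock, fixed: an open tray with a lip over its -x end. Origin: on the ledge, right below where the docked scanner's origin belongs, same axes (tongue to -x). Floor at z = 6 mm. Rim 12 mm high on three sides, inner faces at x = +40 and y = -28, +28 mm; outside 116 (x = -68 to +48) x 72 mm.
- dock_lip (a point): Middle of the lip's free edge, on its underside: x = -43, z = 20 mm from the dock's origin. The lip covers x = -60 (inner end wall) to -43 mm and is 5 mm thick. Docked, the tongue reaches 12 mm under it, so the scanner cannot be dropped straight in: tongue in low and tilted, then the other end down.
- molcajete: Dark volcanic stone mortar on three feet, 152 mm wide, 95 high, 2.6 kg; origin centre of underside. Bystander.
- bowl: Turquoise ceramic pinch bowl, 84 mm wide, 40 high; origin centre of underside. Bystander.
- cup: Steel measuring cup, 76 mm wide, 55 high, flat handle reaching 110 mm along its +x from the centre of the cup; origin centre of underside. Bystander.
- pestle: Wooden pestle lying on the ledge along its x, 160 mm long, 36 thick; origin on the ledge below its middle. Bystander.
Things that resemble listed ones, but are neither listed nor needed, are in the scene too. There is more than one size of the scanner; the one meant has the size given above.

How it is judged:
By the outcome, as a careful person would: the job done as asked, in the order asked, and still so for the second after the job is handed in, with the robot touching nothing.
It also fails if it takes over 56 s, if anything falls off the work surface, if the arm or the gripper's body presses on something with over 40 N, if the wrist force passes 120 N, or if a joint passes its speed limit or range.

## Robot

A 6-joint arm with a two-finger parallel gripper is mounted at the origin on the work surface. World frame = base frame: x ahead of the robot, y to its left, z up, the work surface at z = 0. Lengths are in mm, angles in rad, forces in N, time in s.
With the tool pointing down it reaches from about 350 to 875 mm from the base axis. Payload 4.2 kg.
Tool frame: the origin (TCP) lies midway between the tips of the shut fingers; the grasp point (between the pads) lies 19 mm behind it (arm.tcp_to_grasp is the distance from the TCP to the grasp point, in mm); z points along the fingers, y is the line along which they close (so a half turn about z gives the same grasp; the last joint's range is limited). The gripper opens to 85 mm and grips with 20 to 120 N. Pads are 22 mm wide; open, the fingers measure 114 mm over their backs; the gripper's body (76 mm by 85 mm) begins 54 mm behind the grasp point. The pads swing forward as they close: fully open they stand 13 mm farther back than shut.
Start: joints at [-0.985, 0.385, 0.008, 0, -1.194, -0.259], TCP at [200.649, -591.895, 205.612] pointing down, gripper open.
Joint ranges: [-3.14, 3.14], [-1.21, 2.06], [-1.07, 1.41], [-3.16, 2.05], [-2.99, -0.16], [-3.1, 3.1]. Speed limits (rad/s): [2.79, 2.79, 3.14, 3.14, 3.14, 3.14].

## Interface

Orientations are given as a unit quaternion [x, y, z, w].
In Python, from bench import arm, imaging, job, models gives the robot as it stands.
- The arm moves only by the tool arm_command, never from a script. Its argument "rows" is a list of rows, each an object with "grip": the opening, from 0 (shut) to 1 (fully open); "linear": the shift along the tool's x, y, z in mm, a list of three; "rot": the turn, a rotation vector about the tool's x, y, z in rad, a list of three. In form: [{"grip": grip, "linear": [tx, ty, tz], "rot": [rx, ry, rz]}, ...]. A call has 1 to 10 rows; each row is the pose to reach, as a shift and turn from the pose commanded when the call began, along the tool's axes at that moment; what a row does not reach only later rows make up. A row lasts 1/8 s, in which the tool goes at most 62.5 mm and 10.7 degrees, less where a joint would pass 70% of its speed; a pose out of reach is approached as far as the arm can. A call with a gripper value outside its range is refused whole. The fingers move at their own pace and stop on an object; the grip force is fixed at half the most. Time passes only in rows, so rows that repeat a pose let the fingers close. It gives the time, the measured TCP pose, the force, the opening and the grip force at its end, in the units of the state.
- arm.read_state(): the state, without advancing time (a new reading comes with each control period).
- imaging.get_image(name): name is "scene" or "top"; returns a dict with "frame" (420x560x3 uint8, red, green, blue), "fx", "fy", "cx", "cy" (pixels), "extrinsics" (4x4, takes a point from world to camera coordinates). Camera axes: x right, y down, z forward; pixel columns grow to the right and rows downward; lengths in mm; the calibration is good to about 2 mm. A picture is of the moment at which its call begins. There is no depth.
- job.job_done(): hands the job in; it is judged then, once.
Trained networks look in a picture, given as the dict that the camera call returned (one of the last four; its "shot" number tells which), for a name from the list of things; names that differ only in an ending like _2 or _b are one class to them, and where a whole thing is asked for, a point or a joint stands for the part that bears it (a point fixed in the world has none). Each returns a list of dicts, best first, with "score" (0 to 1); they miss things now and then, are a little off and sometimes report something else, mostly with a low value. They report only what shows in the picture. A call takes as long as a camera call. They do not tell look-alikes from the thing itself.
- models.spot_in(picture, query): "rect" ([left, top, right, bottom] in pixels, round what is visible of it).
- models.tip_of(picture, query): "pixel" ([column, row] in pixels: a listed point, or the origin of a listed thing).
The state is a dict: "clock": time; "joints": joint angles; "joint_vel": joint speeds; "joint_efforts": joint torques, N m; "position": TCP position; "ee_rot": TCP orientation; "contact_force": force on the tool from outside, world axes, zero at the start; "wrist_torque": the same for the moment, N m; "gripper_width": finger opening in mm; "grasp_force": force on a finger pad.
Only numpy, scipy, OpenCV 4.12 (cv2) and the standard library are available. Lean on these libraries where they do the work, as an engineer would, in place of code of your own. Each camera call takes 0.05 s, during which the arm holds its last target. There are 200 camera calls.

## Working session

There is one attempt and no reset: what is moved stays moved. The work goes in short steps, Python scripts to look and compute and a tool call to move; the robot and the scene stay as the last step left them, time stands still between calls to the robot, and variables do not carry over. Pictures are saved under pics/ and viewed, at most 10 in all, crops included, and the job is handed in when it is done.

Besides the shell and the picture viewer there is one more tool, called as a command line: name --argument value ..., lists and objects as JSON in quotes. arm_command: Moves the arm, as the interface text tells. Its arguments: {"type":"object","properties":{"rows":{"type":"array"}},"required":["rows"]}

```bash
mkdir -p pics; ls; cat > h.py <<'E'
import numpy as np, cv2
from bench import arm, imaging, job, models
from scipy.spatial.transform import Rotation as R
def ray(p,px):
    E=np.array(p['extrinsics']);d=np.array([(px[0]-p['cx'])/p['fx'],(px[1]-p['cy'])/p['fy'],1.])
    return -E[:3,:3].T@E[:3,3], E[:3,:3].T@d
def onz(p,px,z):
    o,d=ray(p,px);return o+d*(z-o[2])/d[2]
def proj(p,X):
    E=np.array(p['extrinsics']);c=E[:3,:3]@np.array(X,float)+E[:3,3]
    return np.array([p['fx']*c[0]/c[2]+p['cx'],p['fy']*c[1]/c[2]+p['cy']])
def tri(a,pa,b,pb):
    A=[];v=[]
    for p,x in((a,pa),(b,pb)):
        o,d=ray(p,x);d/=np.linalg.norm(d);M=np.eye(3)-np.outer(d,d);A.append(M);v.append(M@o)
    return np.linalg.solve(sum(A),sum(v))
E
python3 - <<'E'
from h import *
P={n:imaging.get_image(n) for n in('scene','top')}
for n,p in P.items():
    cv2.imwrite(f'pics/{n}0.png',cv2.cvtColor(p['frame'],cv2.COLOR_RGB2BGR))
    print(n,p['fx'],ray(p,(280,210)))
    for q in['scanner','scanner_grip','tongue_tip','label','dock','dock_lip','unit']:
        print(q,[(np.round(r['pixel']),round(r['score'],2)) for r in models.tip_of(p,q)[:4]], [(np.round(r['rect']),round(r['score'],2)) for r in models.spot_in(p,q)[:4]] if q in('scanner','dock','label') else '')
E
```

```text
pics
scene 484.66433398349403 (array([1017.09877201, -534.86970379, 1256.33069891]), array([-0.33839661,  0.36696575, -0.86659693]))
scanner [(array([340., 128.]), 0.93), (array([309., 154.]), 0.88), (array([339., 171.]), 0.58), (array([180., 323.]), 0.45)] [(array([316., 100., 352., 137.]), 0.77), (array([298., 132., 319., 160.]), 0.66), (array([332., 158., 346., 176.]), 0.58)]
scanner_grip [(array([340., 115.]), 0.62), (array([339., 166.]), 0.59), (array([312., 144.]), 0.56)] 
tongue_tip [(array([316., 116.]), 0.9), (array([339., 160.]), 0.49)] 
label [(array([313., 229.]), 0.67), (array([395., 182.]), 0.16)] [(array([302., 221., 328., 238.]), 0.66)]
dock [(array([196., 240.]), 0.85)] [(array([172., 215., 216., 258.]), 0.79)]
dock_lip [(array([190., 225.]), 0.93)] 
unit [(array([320., 250.]), 0.58)] 
top 439.2114660273092 (array([ 329.79044428,  -60.31226372, 1045.53537549]), array([ 0.20091682,  0.01426366, -0.97956658]))
scanner [(array([107., 234.]), 0.89), (array([170., 191.]), 0.83), (array([166., 233.]), 0.56)] [(array([ 79., 210., 121., 271.]), 0.86), (array([145., 218., 180., 258.]), 0.82), (array([154., 181., 180., 200.]), 0.79)]
scanner_grip [(array([162., 233.]), 0.86), (array([101., 231.]), 0.72), (array([170., 188.]), 0.72), (array([390., 165.]), 0.25)] 
tongue_tip [(array([150., 255.]), 0.97), (array([155., 202.]), 0.78), (array([164., 229.]), 0.74), (array([110., 265.]), 0.62)] 
label [(array([271., 142.]), 0.74), (array([148., 129.]), 0.37)] [(array([258., 130., 296., 157.]), 0.73), (array([146., 220., 182., 257.]), 0.71)]
dock [(array([358., 267.]), 0.92)] [(array([340., 247., 377., 328.]), 0.57), (array([234.,  87., 330., 191.]), 0.53)]
dock_lip [(array([357., 286.]), 0.84), (array([357., 270.]), 0.23)] 
unit [(array([279., 148.]), 0.91)]
```

View pics/scene0.png

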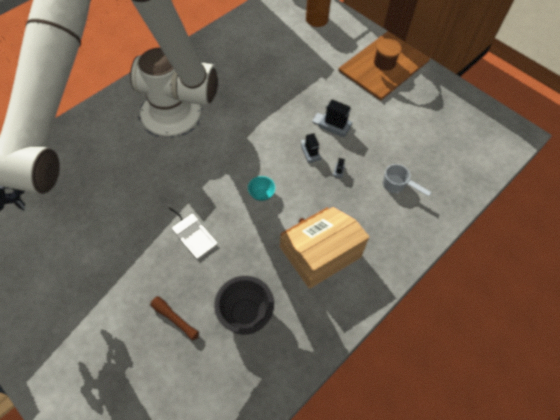

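View pics/top0.png

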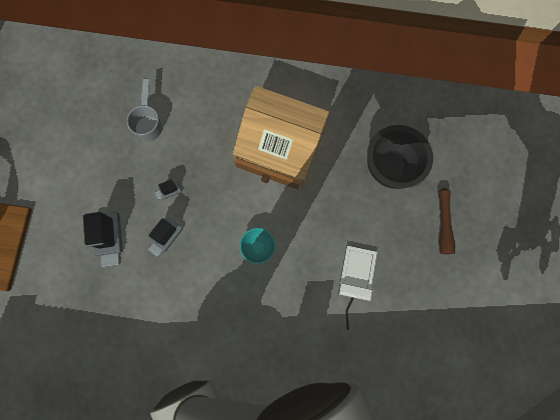

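Scene (medium) candidates for the scanner: large at top (100,232)/scene (335,115), medium at top (163,235)/scene (311,147), small at top (168,189)/scene (340,166). Label is at top (276,144), dock at top (358,268) with its lip at the bottom end. I'll check sizes and crop.

```bash
cat > m.py <<'E'
from h import *
S=imaging.get_image('scene');T=imaging.get_image('top')
def best(p,q):return [(np.array(r['pixel']),r['score']) for r in models.tip_of(p,q)]
E
python3 - <<'E'
from m import *
np.set_printoptions(precision=1,suppress=True)
z={'scanner':0,'scanner_grip':44,'tongue_tip':3,'dock':0,'dock_lip':20,'unit':0,'label':98.5}
for q in z:
    a=best(S,q);b=best(T,q)
    print(q);[print('  S',x,round(s,2),onz(S,x,z[q])) for x,s in a];[print('  T',x,round(s,2),onz(T,x,z[q])) for x,s in b]
    for x,_ in a:
        for y,_ in b:
            X=tri(S,x,T,y);e=np.linalg.norm(proj(S,X)-x)+np.linalg.norm(proj(T,X)-y)
            if e<4:print('   tri',X,e)
a=T['frame'][170:290,60:200];b=T['frame'][90:195,225:340];c=T['frame'][235:335,320:400]
r=lambda i:cv2.resize(i,(400,300),interpolation=cv2.INTER_CUBIC)
f=lambda i,s:cv2.resize(i,None,fx=s,fy=s,interpolation=cv2.INTER_CUBIC)
cv2.imwrite('pics/c1.png',cv2.cvtColor(np.hstack([f(a,4.16)[:416],f(c,4.16)[:416,:200]])if 0 else f(a,4.5),cv2.COLOR_RGB2BGR))
cv2.imwrite('pics/c2.png',cv2.cvtColor(np.hstack([cv2.copyMakeBorder(f(b,4),0,80,0,0,0)[:400],f(c,4)[:400]]),cv2.COLOR_RGB2BGR))
E
```

```text
scanner
  S [310.9 154. ] 0.71 [448.6 214.5   0. ]
  S [341.1 125. ] 0.69 [436.5 374.    0. ]
  S [339.  172.8] 0.66 [559.8 225.   -0. ]
  S [179.1 321.8] 0.23 [ 582.5 -433.7    0. ]
  T [174.8 190.5] 0.92 [554.4 216.8   0. ]
  T [165. 235.] 0.9 [443.  218.8   0. ]
  T [107.7 233.3] 0.88 [426.8 355.3   0. ]
   tri [443.9 221.3 -10.6] 0.3116641641844655
   tri [557.4 221.5  -1.9] 3.4103309693502175
scanner_grip
  S [312.6 144.1] 0.97 [445.9 220.   44. ]
  S [339.6 114.6] 0.87 [424.5 371.3  44. ]
  S [341.1 162.3] 0.75 [554.4 232.1  44. ]
  T [ 99.8 232.9] 0.89 [421.  355.9  44. ]
  T [169.8 189. ] 0.86 [546.8 217.5  44. ]
  T [163.6 227.9] 0.71 [453.9 213.5  44. ]
  T [152.8 253.9] 0.34 [391.5 225.9  44. ]
   tri [452.5 210.2  58.6] 0.5539401304858194
tongue_tip
  S [306.3 141.3] 0.82 [404.5 239.    3. ]
  S [341.2 161.8] 0.65 [537.6 259.8   3. ]
  T [150.4 250. ] 0.92 [402.3 245.1   3. ]
  T [152.1 198.5] 0.74 [525.9 266.7   3. ]
  T [110.9 266.7] 0.59 [350.  328.9   3. ]
   tri [401.8 245.3  -4. ] 1.4586082920044714
   tri [529.8 273.1 -17.7] 0.11044770685713322
dock
  S [197.8 238.8] 0.94 [ 429.5 -241.     0. ]
  T [357.1 269. ] 0.65 [ 430.2 -246.1    0. ]
   tri [ 430.8 -243.7    5.1] 1.4563200170417558
dock_lip
  S [190.4 227.2] 0.93 [ 395.5 -236.9   20. ]
  T [355.9 287.5] 0.55 [ 385.8 -244.4   20. ]
unit
  S [321.7 248.1] 0.89 [698.9  -5.8   0. ]
  T [282.2 147.8] 0.72 [702.4 -27.6   0. ]
label
  S [318.5 227.1] 0.58 [675.3  -7.3  98.5]
  T [271.8 144.7] 0.69 [671.1  -6.2  98.5]
   tri [673.4  -5.4  93.1] 0.4643027128178081
```

View pics/c1.png

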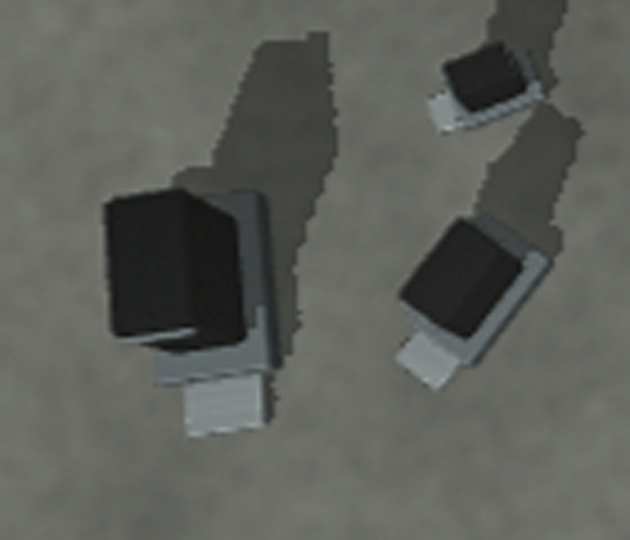

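View pics/c2.png

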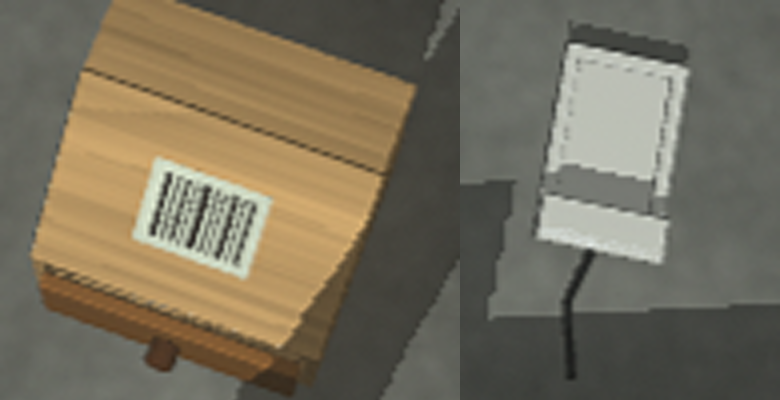

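c1 shows the three scanners; the middle-sized one (crop (470,290)) has a head about 68 mm long, so it is the right one (large ≈98 mm, small ≈42). c2 shows the label with its stripes running up the slope, and the empty dock with its lip at the near end. Next I fit poses from these corners.

```bash
cat >> h.py <<'E'
from scipy.optimize import least_squares
def fit(p,L,px,x0):  # yaw-only pose on ledge
    L=np.array(L,float);px=np.array(px,float)
    def f(v):
        W=L@R.from_euler('z',v[2]).as_matrix().T+[v[0],v[1],0]
        return np.concatenate([proj(p,w)-q for w,q in zip(W,px)])
    s=least_squares(f,x0,loss='soft_l1');return s.x,np.abs(f(s.x)).max()
def go(pos,Rm):  # tool move from present state to TCP pos/orientation
    s=arm.read_state();R0=R.from_quat(s['ee_rot'])
    l=R0.inv().apply(np.array(pos)-s['position']);r=(R0.inv()*R.from_matrix(Rm)).as_rotvec()
    return np.round(l,1).tolist(),np.round(r,3).tolist()
E
python3 - <<'E'
from m import *
np.set_printoptions(precision=3,suppress=True)
c1=lambda a:[((x+.5)/4.5-.5+60,(y+.5)/4.5-.5+170) for x,y in a]
c2=lambda a:[((x)/4-.4+225,(y)/4-.4+90) for x,y in a]
c3=lambda a:[((x-460)/4-.4+320,(y)/4-.4+235) for x,y in a]
sc=fit(T,[(-55,15,6),(-55,-15,6),(25,15,72),(25,-15,72),(-25,-15,72),(-25,15,72),(35,-22,16)],c1([(395,362),(437,389),(465,219),(522,265),(465,338),(400,295),(547,262)]),[443,219,-.55])
print('scanner',sc)
c,s=np.cos(np.radians(35)),np.sin(np.radians(35))
la=lambda x,y:(-30+x*c,y,98.5+x*s)
un=fit(T,[la(25,35),la(25,-35),la(-25,-35),la(-25,35)],c2([(157,157),(272,200),(246,278),(133,240)]),[700,-15,-.3])
print('unit',un)
for h in(12,18):print('dock',h,fit(T,[(48,36,h),(48,-36,h),(-68,36,25),(-68,-36,25)],c3([(570,44),(689,67),(537,240),(663,263)]),[430,-245,-.15]))
st=arm.read_state();print(st['position'],R.from_quat(st['ee_rot']).as_matrix(),st['clock'])
x,y,t=sc[0]; A=R.from_euler('z',t).as_matrix()
for X in [(-55,0,3),(0,0,44)]:print('pred scene',X,proj(S,A@X+[x,y,0]))
x,y,t=un[0]; print('label',R.from_euler('z',t).as_matrix()@[-30,0,98.5]+[x,y,0], proj(S,R.from_euler('z',t).as_matrix()@[-30,0,98.5]+[x,y,0]))
E
```

```text
scanner (array([442.577, 210.354,  -0.519]), np.float64(4.366835941828242))
unit (array([702.323, -19.621,  -0.21 ]), np.float64(0.4982567102475741))
dock 12 (array([ 430.713, -247.055,   -0.055]), np.float64(0.4046442934842389))
dock 18 (array([ 430.294, -246.447,   -0.049]), np.float64(0.4886584866671342))
[ 200.644 -591.902  205.636] [[-0.947 -0.321  0.   ]
 [-0.321  0.947 -0.   ]
 [ 0.    -0.    -1.   ]] 2.0
pred scene (-55, 0, 3) [303.841 139.829]
pred scene (0, 0, 44) [309.728 145.201]
label [672.983 -13.366  98.5  ] [316.364 227.941]
```

```bash
python3 - <<'E'
from m import *
np.set_printoptions(precision=2,suppress=True)
c1=lambda a:[((x+.5)/4.5-.5+60,(y+.5)/4.5-.5+170) for x,y in a]
L=[(-55,15,6),(-55,-15,6),(25,15,72),(25,-15,16),(-25,-15,16),(-25,15,72),(35,-22,16),(-35,-22,0)];P=c1([(395,362),(437,389),(462,219),(522,265),(465,338),(400,295),(550,257),(470,367)])
sc=fit(T,L,P,[443,219,-.55]);print('scanner',sc)
x,y,t=sc[0]; A=R.from_euler('z',t).as_matrix()
for X,p in zip(L,P):print(proj(T,A@X+[x,y,0])-p)
for X in [(-55,0,3),(0,0,44)]:print('pred scene',X,proj(S,A@X+[x,y,0]))
# go above: grasp point at grip, +90
Rt=A@np.diag([1,-1,-1.]); Rt2=A@np.diag([-1,1,-1.])
print(go([x,y,180],Rt),go([x,y,180],Rt2))
E
```

```text
scanner (array([445.02, 214.45,  -0.48]), np.float64(1.451416985975925))
[-0.53 -0.97]
[0.03 0.44]
[-1.17 -1.32]
[1.31 0.11]
[0.75 0.97]
[-1.45 -0.33]
[0.03 0.21]
[0.94 0.46]
pred scene (-55, 0, 3) [304.56 139.72]
pred scene (0, 0, 44) [311.19 144.93]
([-490.3, 685.2, 25.6], [0.0, 0.0, -2.339]) ([-490.3, 685.2, 25.6], [0.0, -0.0, 0.802])
```

arm_command --rows '[{"grip":1,"linear":[-315,307,0],"rot":[0,0,0.5]},{"grip":1,"linear":[-315,307,0],"rot":[0,0,0.5]},{"grip":1,"linear":[-315,307,0],"rot":[0,0,0.5]},{"grip":1,"linear":[-315,307,0],"rot":[0,0,0.5]},{"grip":1,"linear":[-315,307,0],"rot":[0,0,0.5]},{"grip":1,"linear":[-315,307,0],"rot":[0,0,0.5]},{"grip":1,"linear":[-315,307,0],"rot":[0,0,0.5]},{"grip":1,"linear":[-490,685,26],"rot":[0,0,0.8]},{"grip":1,"linear":[-490,685,26],"rot":[0,0,0.8]},{"grip":1,"linear":[-490,685,26],"rot":[0,0,0.8]}]'

```text
clock: 3.35
position: [416.9, -37.2, 195.6]
ee_rot: [0.235, 0.972, 0.0, 0.001]
contact_force: [1.3, 0.8, -0.4]
gripper_width: 85.3
grasp_force: 0.0
```

```bash
cat > ov.py <<'E'
# full-silhouette fit of scanner yaw pose in both pictures, by dark/grey mask of the grip block
from h import *
def hull(p,A,t,box):
    x0,x1,y0,y1,z0,z1=box
    V=np.array([(x,y,z) for x in(x0,x1) for y in(y0,y1) for z in(z0,z1)],float)@A.T+t
    return cv2.convexHull(np.array([proj(p,v) for v in V],np.float32))
def iou(p,A,t,box,mask,s=8,c=(0,0)):
    m=np.zeros((mask.shape[0],mask.shape[1]),np.uint8)
    cv2.fillPoly(m,[np.round((hull(p,A,t,box)-np.array(c)+.5)*s-.5).astype(np.int32)],1)
    return (m&mask).sum()/max(1,(m|mask).sum())
def dark(p,r,s=8,th=45):
    a=p['frame'][r[1]:r[3],r[0]:r[2]].max(2)
    return (cv2.resize(a,None,fx=s,fy=s,interpolation=cv2.INTER_CUBIC)<th).astype(np.uint8)
E
python3 - <<'E'
from ov import *
from scipy.optimize import minimize
np.set_printoptions(precision=3,suppress=True)
S=imaging.get_image('scene');T=imaging.get_image('top')
rs,rt=(300,130,324,156),(145,212,182,248)
st=arm.read_state();print(st['clock'],st['joints'],st['position'])
for th in(40,50):
    ms,mt=dark(S,rs,th=th),dark(T,rt,th=th);print(ms.sum()/64,mt.sum()/64)
    f=lambda v:-sum(iou(p,R.from_euler('z',v[2]).as_matrix(),np.array([v[0],v[1],0]),(-25,25,-15,15,16,72),m,c=r[:2]) for p,m,r in((S,ms,rs),(T,mt,rt)))
    b=min((minimize(f,[445,214,y],method='Nelder-Mead',options=dict(initial_simplex=[[445,214,y],[452,214,y],[445,222,y],[445,214,y-.1]])) for y in(-.45,-.55,-.65)),key=lambda r:r.fun);print(b.x,b.fun)
E
```

```text
3.45 [ 0.309  0.033 -0.478 -0.    -1.058 -2.345] [417.357 -34.376 195.452]
168.984375 25.5
[451.765 207.657  -0.787] -0.7845796504982911
192.921875 52.953125
[451.251 208.362  -0.752] -0.8744304802348094
```

```bash
python3 - <<'E'
from ov import *
from scipy.optimize import minimize
np.set_printoptions(precision=3,suppress=True)
S=imaging.get_image('scene');T=imaging.get_image('top')
rs,rt=(300,130,324,156),(145,212,182,248)
for n,p in(('scene',S),('top',T)): p['frame']=cv2.cvtColor(cv2.imread(f'pics/{n}0.png'),cv2.COLOR_BGR2RGB)
a=T['frame'][rt[1]:rt[3],rt[0]:rt[2]].max(2);print(np.percentile(a,[2,10,20,30,40,50,70]));a=S['frame'][rs[1]:rs[3],rs[0]:rs[2]].max(2);print(np.percentile(a,[2,10,20,30,40,50,70]))
for th in(45,55,65):
    ms,mt=dark(S,rs,th=th),dark(T,rt,th=th);print(ms.sum()/64,mt.sum()/64)
    for P in(((S,ms,rs),(T,mt,rt)),((T,mt,rt),)):
        f=lambda v:-sum(iou(p,R.from_euler('z',v[2]).as_matrix(),np.array([v[0],v[1],0]),(-25,25,-15,15,16,72),m,c=r[:2]) for p,m,r in P)
        b=min((minimize(f,[445,214,y],method='Nelder-Mead',options=dict(initial_simplex=[[445,214,y],[452,214,y],[445,222,y],[445,214,y-.1]])) for y in(-.45,-.55,-.65)),key=lambda r:r.fun);print(b.x,b.fun)
x,y,t=446,212,-.57
print(go([x,y,180],R.from_euler('z',t).as_matrix()@np.diag([1,-1,-1.])))
E
```

```text
[ 31.   34.   37.   50.6  69.   75.  105. ]
[ 14.46  23.    29.    45.9   89.2  128.5  153.  ]
185.015625 389.328125
[445.851 213.066  -0.635] -1.5439113046151736
[443.985 212.667  -0.463] -0.8715760013993353
207.859375 407.40625
[445.798 213.417  -0.593] -1.657841409033158
[445.104 213.182  -0.473] -0.9123918904723555
221.375 445.25
[446.034 213.452  -0.598] -1.6968683573276158
[445.409 213.233  -0.516] -0.8895851197150584
([87.0, 235.9, 15.4], [-0.0, 0.0, -3.041])
```

arm_command --rows '[{"grip":1,"linear":[87,236,15],"rot":[0,0,-2.0]},{"grip":1,"linear":[87,236,15],"rot":[0,0,-2.0]},{"grip":1,"linear":[87,236,15],"rot":[0,0,-2.0]},{"grip":1,"linear":[87,236,15],"rot":[0,0,-2.0]},{"grip":1,"linear":[87,236,15],"rot":[0,0,-2.0]},{"grip":1,"linear":[87,236,15],"rot":[0,0,-2.0]},{"grip":1,"linear":[87,236,15],"rot":[0,0,-2.0]},{"grip":1,"linear":[87,236,15],"rot":[0,0,-2.0]},{"grip":1,"linear":[87,236,15],"rot":[0,0,-2.0]},{"grip":1,"linear":[87,236,15],"rot":[0,0,-2.0]}]'

```text
clock: 4.8
position: [447.7, 208.9, 180.3]
ee_rot: [-0.646, 0.763, -0.0, -0.0]
contact_force: [-0.4, 0.3, -0.0]
gripper_width: 85.7
grasp_force: 0.0
```

```bash
python3 - <<'E'
from h import *
s=arm.read_state();print(s['clock'],np.round(s['joints'],2),s['position'])
print(go([445.5,213.3,110],R.from_euler('z',-.55).as_matrix()@np.diag([1,-1,-1.])))
E
```

```text
4.8 [ 0.77  0.18 -0.34  0.   -1.04 -0.93] [447.65432476 208.91655506 180.28393864]
([-4.0, 2.8, 70.3], [0.0, -0.0, -1.187])
```

arm_command --rows '[{"grip":1,"linear":[-4,2.8,60],"rot":[0,0,-1.187]},{"grip":1,"linear":[-4,2.8,60],"rot":[0,0,-1.187]},{"grip":1,"linear":[-4,2.8,60],"rot":[0,0,-1.187]},{"grip":1,"linear":[-4,2.8,60],"rot":[0,0,-1.187]},{"grip":1,"linear":[-4,2.8,60],"rot":[0,0,-1.187]},{"grip":1,"linear":[-4,2.8,60],"rot":[0,0,-1.187]},{"grip":1,"linear":[-4,2.8,60],"rot":[0,0,-1.187]},{"grip":1,"linear":[-4,2.8,60],"rot":[0,0,-1.187]}]'

```text
clock: 5.8
position: [445.5, 213.7, 120.3]
ee_rot: [0.962, -0.275, 0.0, 0.0]
contact_force: [0.2, -1.0, -0.5]
gripper_width: 85.7
grasp_force: 0.0
```

```bash
python3 - <<'E'
from h import *
s=arm.read_state();print(s['clock'],np.round(s['joints'],2),s['position'])
print(go([445.5,213.3,26],R.from_euler('z',-.55).as_matrix()@np.diag([1,-1,-1.])))
p=imaging.get_image('scene')
cv2.imwrite('pics/s1.png',cv2.cvtColor(cv2.resize(p['frame'][90:200,240:380],None,fx=5,fy=5,interpolation=cv2.INTER_CUBIC),cv2.COLOR_RGB2BGR))
E
```

```text
5.8 [ 0.78  0.25 -0.43  0.   -0.89  0.24] [445.51084893 213.67400709 120.3115069 ]
([0.2, 0.3, 94.3], [0.0, -0.0, -0.006])
```

View pics/s1.png

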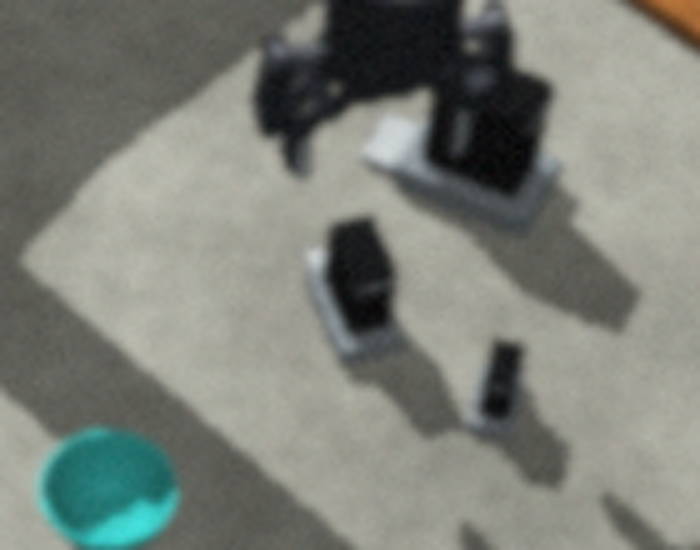

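The crop shows the open gripper straight above the medium scanner (crop (360,275)), with the fingers either side across its y. Going down and closing.

arm_command --rows '[{"grip":1,"linear":[0,0,50],"rot":[0,0,0]},{"grip":1,"linear":[0,0,80],"rot":[0,0,0]},{"grip":1,"linear":[0,0,94],"rot":[0,0,0]},{"grip":1,"linear":[0,0,94],"rot":[0,0,0]},{"grip":0,"linear":[0,0,94],"rot":[0,0,0]},{"grip":0,"linear":[0,0,94],"rot":[0,0,0]},{"grip":0,"linear":[0,0,94],"rot":[0,0,0]},{"grip":0,"linear":[0,0,94],"rot":[0,0,0]},{"grip":0,"linear":[0,0,94],"rot":[0,0,0]},{"grip":0,"linear":[0,0,94],"rot":[0,0,0]}]'

```text
clock: 7.1
position: [445.2, 215.6, 27.4]
ee_rot: [0.962, -0.273, 0.001, -0.001]
contact_force: [-1.6, -1.0, 5.5]
gripper_width: 29.1
grasp_force: 57.7
```

```bash
python3 - <<'E'
from h import *
s=arm.read_state();print({k:np.round(s[k],2) for k in('clock','position','contact_force','gripper_width','grasp_force','joints')})
E
```

```text
{'clock': np.float64(7.1), 'position': array([445.25, 215.64,  27.37]), 'contact_force': array([-1.63, -1.02,  5.5 ]), 'gripper_width': np.float64(29.12), 'grasp_force': np.float64(57.69), 'joints': array([ 0.78,  0.38, -0.53,  0.  , -0.65,  0.24])}
```

```bash
cat >> h.py <<'E'
OFF=np.array([-1.,0,27.4]); D=np.diag([1,-1,-1.])
def scan_pose(lab,yaw,d=80):
    Rl=R.from_euler('z',yaw).as_matrix()@R.from_euler('y',-np.radians(35)).as_matrix()
    o=np.array(lab)+Rl[:,2]*d
    return o+Rl@OFF,Rl@D
E
python3 - <<'E'
from h import *
P,M=scan_pose([673,-12,98.5],-.21);print(P,M.round(2));print(go(P,M))
s=arm.read_state();R0=R.from_quat(s['ee_rot']);print(R0.inv().apply([0,0,1]))
E
```

```text
[611.9500767    1.01232988 185.90335312] [[ 0.8  -0.21  0.56]
 [-0.17 -0.98 -0.12]
 [ 0.57  0.   -0.82]]
([254.6, 95.0, -158.5], [0.103, 0.604, -0.332])
[ 7.59318124e-04 -1.62234834e-03 -9.99998396e-01]
```

arm_command --rows '[{"grip":0,"linear":[0,0,-30],"rot":[0,0,0]},{"grip":0,"linear":[0,0,-80],"rot":[0,0,0]},{"grip":0,"linear":[0,0,-120],"rot":[0,0,0]},{"grip":0,"linear":[40,20,-158],"rot":[0.02,0.12,-0.07]},{"grip":0,"linear":[90,40,-165],"rot":[0.04,0.25,-0.14]},{"grip":0,"linear":[140,60,-165],"rot":[0.065,0.38,-0.21]},{"grip":0,"linear":[190,75,-160],"rot":[0.08,0.5,-0.27]},{"grip":0,"linear":[235,90,-159],"rot":[0.1,0.58,-0.32]},{"grip":0,"linear":[254.6,95,-158.5],"rot":[0.103,0.604,-0.332]},{"grip":0,"linear":[254.6,95,-158.5],"rot":[0.103,0.604,-0.332]}]'

```text
clock: 8.35
position: [612.6, 3.0, 189.6]
ee_rot: [0.949, -0.102, 0.298, 0.034]
contact_force: [1.1, 0.0, -1.6]
gripper_width: 29.2
grasp_force: 58.2
```

```bash
python3 - <<'E'
from h import *
np.set_printoptions(precision=2,suppress=True)
P,M=scan_pose([673,-12,98.5],-.21);print(go(P,M))
s=arm.read_state();print({k:np.round(s[k],2) for k in('clock','position','contact_force','gripper_width','grasp_force','joints')})
I={n:imaging.get_image(n) for n in('scene','top')}
Rs=R.from_quat(s['ee_rot']).as_matrix()@D; o=np.array(s['position'])-Rs@OFF
for n,p in I.items():
    for q,X in(('tongue_tip',[-55,0,3]),('scanner_grip',[0,0,44]),('scanner',[0,0,0])):print(n,q,proj(p,Rs@X+o),[(np.round(r['pixel']),round(r['score'],2)) for r in models.tip_of(p,q)[:3]])
a=I['scene']['frame'][130:270,240:400];b=I['top']['frame'][80:220,220:340]
f=lambda i:cv2.resize(i,None,fx=2.8,fy=2.8,interpolation=cv2.INTER_CUBIC)
cv2.imwrite('pics/s2.png',cv2.cvtColor(np.hstack([f(a),f(b)]),cv2.COLOR_RGB2BGR))
E
```

```text
([-2.3, 2.1, 2.9], [0.007, 0.002, -0.003])
{'clock': np.float64(8.35), 'position': array([612.58,   3.05, 189.58]), 'contact_force': array([ 1.08,  0.01, -1.58]), 'gripper_width': np.float64(29.25), 'grasp_force': np.float64(58.17), 'joints': array([ 0.08,  0.12, -0.87,  1.63, -0.17, -0.3 ])}
scene tongue_tip [299.13 194.74] [(array([298., 194.]), 0.93), (array([316., 116.]), 0.83), (array([339., 161.]), 0.45)]
scene scanner_grip [305.35 187.51] [(array([301., 186.]), 0.78), (array([339., 114.]), 0.77), (array([341., 165.]), 0.5)]
scene scanner [309.7  201.86] [(array([309., 201.]), 0.87), (array([339., 126.]), 0.62), (array([338., 172.]), 0.44)]
top tongue_tip [258.44 175.83] [(array([154., 199.]), 0.92), (array([109., 267.]), 0.82)]
top scanner_grip [261.18 157.09] [(array([169., 190.]), 0.89), (array([263., 154.]), 0.72)]
top scanner [266.04 151.9 ] [(array([264., 155.]), 0.9), (array([106., 236.]), 0.84), (array([170., 190.]), 0.63)]
```

View pics/s2.png

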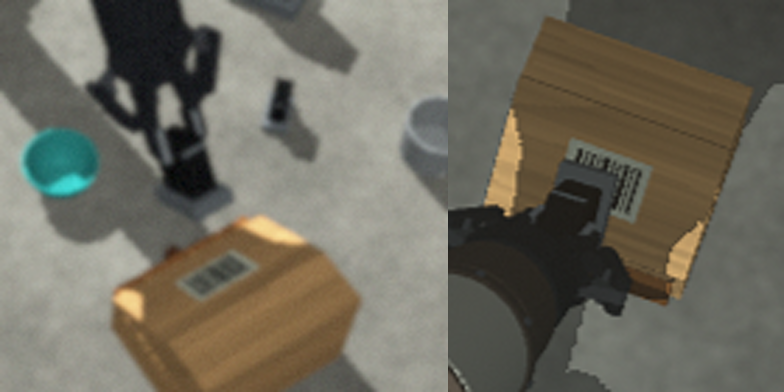

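The picture shows the scanner held square over the sloping panel, near the label, and its projected points match the detections within about 3 px. A small correction follows, then the hold.

arm_command --rows '[{"grip":0,"linear":[-2,3,3],"rot":[0,0,0]},{"grip":0,"linear":[-2,3,3],"rot":[0,0,0]},{"grip":0,"linear":[-2,3,3],"rot":[0,0,0]}]'

```text
clock: 9.12
position: [612.3, 1.4, 187.4]
ee_rot: [0.948, -0.103, 0.298, 0.034]
contact_force: [0.1, 0.1, -2.8]
gripper_width: 29.1
grasp_force: 58.3
```

```bash
cat > chk.py <<'E'
from h import *
np.set_printoptions(precision=3,suppress=True)
P,M=scan_pose([673,-13,98.5],-.21);print(go(P,M))
s=arm.read_state();print({k:np.round(s[k],3) for k in('clock','position','joints','joint_vel')})
Rs=R.from_quat(s['ee_rot']).as_matrix()@D; o=np.array(s['position'])-Rs@OFF
Rl=R.from_euler('z',-.21).as_matrix()@R.from_euler('y',-np.radians(35)).as_matrix()
print('scanner in label frame',Rl.T@(o-[673,-13,98.5]),'beam angle',np.degrees(np.arccos(Rs[:,2]@Rl[:,2])))
lo=Rl.T@(o-[673,-13,98.5]);b=Rl.T@Rs[:,2];print('hit',lo-b*lo[2]/b[2])
E
python3 chk.py
```

```text
([-0.9, 1.4, 1.2], [0.008, 0.002, -0.003])
{'clock': np.float64(9.125), 'position': array([612.291,   1.361, 187.418]), 'joints': array([ 0.059,  0.127, -0.871,  1.676, -0.161, -0.333]), 'joint_vel': array([-0.006,  0.001, -0.002,  0.005,  0.001, -0.001])}
scanner in label frame [ 0.855  1.18  81.21 ] beam angle 0.4471253071098347
hit [0.69  0.568 0.   ]
```

arm_command --rows '[{"grip":0,"linear":[0,-1.5,0],"rot":[0,0,0]},{"grip":0,"linear":[0,-1.5,0],"rot":[0,0,0]},{"grip":0,"linear":[0,-1.5,0],"rot":[0,0,0]},{"grip":0,"linear":[0,-1.5,0],"rot":[0,0,0]},{"grip":0,"linear":[0,-1.5,0],"rot":[0,0,0]},{"grip":0,"linear":[0,-1.5,0],"rot":[0,0,0]},{"grip":0,"linear":[0,-1.5,0],"rot":[0,0,0]},{"grip":0,"linear":[0,-1.5,0],"rot":[0,0,0]},{"grip":0,"linear":[0,-1.5,0],"rot":[0,0,0]},{"grip":0,"linear":[0,-1.5,0],"rot":[0,0,0]}]'

```text
clock: 10.38
position: [612.5, 2.0, 187.1]
ee_rot: [0.948, -0.103, 0.298, 0.035]
contact_force: [-0.0, 0.2, -2.6]
gripper_width: 29.4
grasp_force: 58.3
```

arm_command --rows '[{"grip":0,"linear":[0,0,0],"rot":[0,0,0]},{"grip":0,"linear":[0,0,0],"rot":[0,0,0]},{"grip":0,"linear":[0,0,0],"rot":[0,0,0]},{"grip":0,"linear":[0,0,0],"rot":[0,0,0]},{"grip":0,"linear":[0,0,0],"rot":[0,0,0]},{"grip":0,"linear":[0,0,0],"rot":[0,0,0]},{"grip":0,"linear":[0,0,0],"rot":[0,0,0]},{"grip":0,"linear":[0,0,0],"rot":[0,0,0]},{"grip":0,"linear":[0,0,0],"rot":[0,0,0]},{"grip":0,"linear":[0,0,0],"rot":[0,0,0]}]'

```text
clock: 11.62
position: [612.5, 2.0, 187.2]
ee_rot: [0.948, -0.103, 0.298, 0.035]
contact_force: [-0.1, 0.1, -2.0]
gripper_width: 29.3
grasp_force: 58.3
```

```bash
python3 chk.py
```

```text
([-0.8, 2.0, 1.0], [0.008, 0.002, -0.004])
{'clock': np.float64(11.625), 'position': array([612.49 ,   1.984, 187.152]), 'joints': array([ 0.063,  0.128, -0.871,  1.671, -0.164, -0.332]), 'joint_vel': array([ 0.002, -0.   ,  0.   , -0.001, -0.001, -0.001])}
scanner in label frame [ 0.748  1.806 80.954] beam angle 0.5004311327377253
hit [0.557 1.126 0.   ]
```

```bash
cat > dk.py <<'E'
from ov import *
from scipy.optimize import minimize
np.set_printoptions(precision=3,suppress=True)
S=imaging.get_image('scene');T=imaging.get_image('top')
for n,p in(('scene',S),('top',T)): p['frame']=cv2.cvtColor(cv2.imread(f'pics/{n}0.png'),cv2.COLOR_BGR2RGB)
rs,rt=(165,205,225,265),(330,235,385,305);s=8
def obs(p,r):
    a=p['frame'][r[1]:r[3],r[0]:r[2]].astype(np.float32).min(2)
    return cv2.resize(a,None,fx=s,fy=s,interpolation=cv2.INTER_CUBIC)
def sil(p,v,r,h):
    A=R.from_euler('z',v[2]).as_matrix();t=np.array([v[0],v[1],0]);m=np.zeros(((r[3]-r[1])*s,(r[2]-r[0])*s),np.uint8)
    for b in((-68,48,-36,36,0,h),(-68,-43,-36,36,h,25)):cv2.fillPoly(m,[np.round((hull(p,A,t,b)-np.array(r[:2])+.5)*s-.5).astype(np.int32)],1)
    return m
for ths in((185,130),(195,115),(205,100)):
    ms=(obs(S,rs)>ths[0]).astype(np.uint8);mt=(obs(T,rt)>ths[1]).astype(np.uint8)
    mt=cv2.morphologyEx(mt,cv2.MORPH_CLOSE,np.ones((81,81)));ms=cv2.morphologyEx(ms,cv2.MORPH_CLOSE,np.ones((81,81)))
    for P in([(S,ms,rs)],[(T,mt,rt)],[(S,ms,rs),(T,mt,rt)]):
        def f(v):
            e=0
            for p,m,r in P:k=sil(p,v,r,12);e-=(k&m).sum()/(k|m).sum()
            return e
        b=minimize(f,[430,-246,-.08],method='Nelder-Mead',options=dict(initial_simplex=[[430,-246,-.08],[436,-246,-.08],[430,-240,-.08],[430,-246,.0]]));print(ths,b.x,b.fun/len(P))
E
python3 dk.py
```

```text
(185, 130) [ 428.049 -243.852   -0.065] -0.9583172577533758
(185, 130) [ 431.071 -247.774   -0.066] -0.9484131905029904
(185, 130) [ 429.799 -245.916   -0.066] -0.914827987108079
(195, 115) [ 427.822 -243.854   -0.066] -0.9457907018488602
(195, 115) [ 431.034 -247.511   -0.057] -0.9567364435505953
(195, 115) [ 430.267 -246.603   -0.072] -0.9126093711373164
(205, 100) [ 428.001 -243.885   -0.074] -0.9246038890889449
(205, 100) [ 421.618 -242.976   -0.005] -0.4995306610699002
(205, 100) [ 428.324 -244.608   -0.073] -0.7092511876675027
```

arm_command --rows '[{"grip":0,"linear":[0,0,0],"rot":[0,0,0]},{"grip":0,"linear":[0,0,0],"rot":[0,0,0]},{"grip":0,"linear":[0,0,0],"rot":[0,0,0]},{"grip":0,"linear":[0,0,0],"rot":[0,0,0]},{"grip":0,"linear":[0,0,0],"rot":[0,0,0]},{"grip":0,"linear":[0,0,0],"rot":[0,0,0]},{"grip":0,"linear":[0,0,-20],"rot":[0,-0.1,0]},{"grip":0,"linear":[0,0,-40],"rot":[0,-0.2,0]},{"grip":0,"linear":[0,0,-40],"rot":[0,-0.2,0]}]'

```text
clock: 12.85
position: [624.2, -26.7, 235.2]
ee_rot: [0.952, -0.123, 0.275, 0.059]
contact_force: [0.7, -1.8, -0.6]
gripper_width: 29.4
grasp_force: 58.3
```

```bash
cat >> h.py <<'E'
DOCK=np.array([429.8,-246,0.]);DY=-.066
def dock_pose(tipx,tipz,deg,dy=0):  # tongue-tip bottom in dock frame, tilt
    Rd=R.from_euler('z',DY).as_matrix();Rs=Rd@R.from_euler('y',-np.radians(deg)).as_matrix()
    o=DOCK+Rd@[tipx,dy,tipz]+Rs@[55,0,0]
    return o+Rs@OFF,Rs@D
E
python3 - <<'E'
from h import *
s=arm.read_state();print(s['clock'],np.round(s['joints'],2),s['position'])
print(go(*dock_pose(-30,100,12)),dock_pose(-30,100,12)[0])
E
```

```text
12.85 [ 0.3   0.12 -0.67  0.84 -0.45  0.31] [624.15173006 -26.70613595 235.24717426]
([-153.1, 255.1, 31.2], [0.118, -0.353, -0.172]) [ 446.88590934 -247.12931025  138.02847556]
```

arm_command --rows '[{"grip":0,"linear":[-25,40,0],"rot":[0.02,-0.06,-0.03]},{"grip":0,"linear":[-50,85,0],"rot":[0.04,-0.12,-0.06]},{"grip":0,"linear":[-80,130,5],"rot":[0.06,-0.18,-0.09]},{"grip":0,"linear":[-110,180,15],"rot":[0.08,-0.24,-0.12]},{"grip":0,"linear":[-140,230,25],"rot":[0.1,-0.31,-0.15]},{"grip":0,"linear":[-153,255,31],"rot":[0.118,-0.353,-0.172]},{"grip":0,"linear":[-153,255,31],"rot":[0.118,-0.353,-0.172]},{"grip":0,"linear":[-153,255,31],"rot":[0.118,-0.353,-0.172]}]'

```text
clock: 13.85
position: [447.8, -246.9, 137.8]
ee_rot: [0.994, -0.032, 0.105, 0.004]
contact_force: [0.5, -0.0, -2.3]
gripper_width: 28.7
grasp_force: 58.5
```

```bash
cat > look.py <<'E'
from h import *
import sys
np.set_printoptions(precision=2,suppress=True)
s=arm.read_state();print({k:np.round(s[k],2) for k in('clock','position','contact_force','wrist_torque','gripper_width','joints')})
Rd=R.from_euler('z',DY).as_matrix();Rs=R.from_quat(s['ee_rot']).as_matrix()@D; o=np.array(s['position'])-Rs@OFF
print('origin in dock',Rd.T@(o-DOCK),'tip',Rd.T@(o+Rs@[-55,0,0]-DOCK),'euler zyx',R.from_matrix(Rd.T@Rs).as_euler('ZYX',degrees=True))
I={n:imaging.get_image(n) for n in('scene','top')}
for n,p in I.items():
    for q,X in(('tongue_tip',[-55,0,3]),('scanner_grip',[0,0,44]),('scanner',[0,0,0])):print(n,q,proj(p,Rs@X+o),[np.round(r['pixel'],1) for r in models.tip_of(p,q) if np.hypot(*(np.array(r['pixel'])-proj(p,Rs@X+o)))<20])
a=I['scene']['frame'][190:290,150:250];b=I['top']['frame'][215:315,310:410]
f=lambda i:cv2.resize(i,None,fx=4,fy=4,interpolation=cv2.INTER_CUBIC)
cv2.imwrite(f'pics/{sys.argv[1]}.png',cv2.cvtColor(np.hstack([f(a),f(b)]),cv2.COLOR_RGB2BGR))
E
python3 look.py d1; python3 - <<'E'
from h import *
print(go(*dock_pose(-30,30,12)));print(go(*dock_pose(-30,9,12)))
E
```

```text
{'clock': np.float64(13.85), 'position': array([ 447.78, -246.88,  137.84]), 'contact_force': array([ 0.52, -0.03, -2.33]), 'wrist_torque': array([0.08, 0.56, 0.  ]), 'gripper_width': np.float64(28.66), 'joints': array([-0.21,  0.16, -0.49, -0.04, -0.7 ,  1.74])}
origin in dock [ 24.72   0.29 111.25] tip [-29.06   0.22  99.73] euler zyx [  0.07 -12.1   -0.07]
scene tongue_tip [185.41 215.63] [array([185.2, 218. ])]
scene scanner_grip [192.75 217.49] [array([191.1, 216.1])]
scene scanner [196.91 227.64] [array([196.8, 229.8])]
top tongue_tip [363.55 279.56] [array([356.7, 286.9])]
top scanner_grip [372.42 256.35] []
top scanner [368.7  254.09] []
([-15.5, 0.4, 68.1], [0.001, -0.002, 0.003])
([-19.9, 0.4, 88.6], [0.001, -0.002, 0.003])
```

View pics/d1.png

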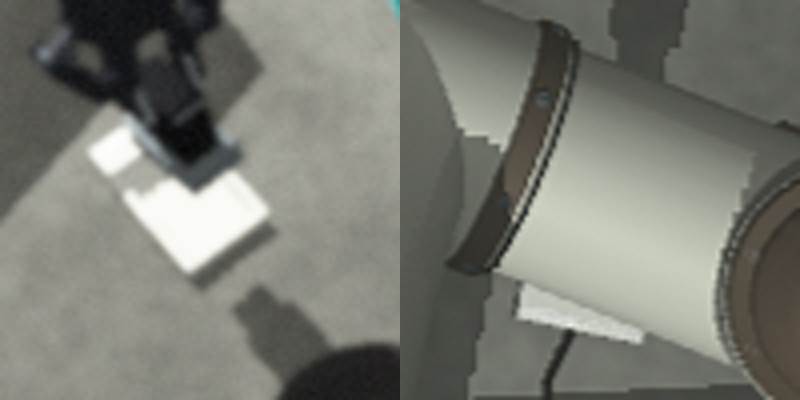

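The scene crop shows the scanner held tilted above the dock, tongue towards the lip; the top camera is blocked by the arm. I nudge the dock estimate towards the scene view, then lower and look again.

```bash
sed -i 's/^DOCK=.*;DY/DOCK=np.array([429.,-244.8,0.]);DY/' h.py; python3 - <<'E'
from h import *
print(go(*dock_pose(-28,30,12)))
E
```

```text
([-14.4, -0.7, 68.3], [0.001, -0.002, 0.003])
```

arm_command --rows '[{"grip":0,"linear":[-7,-0.7,35],"rot":[0,0,0]},{"grip":0,"linear":[-14,-0.7,68],"rot":[0,0,0.003]},{"grip":0,"linear":[-14,-0.7,68],"rot":[0,0,0.003]},{"grip":0,"linear":[-14,-0.7,68],"rot":[0,0,0.003]}]'

```text
clock: 14.75
position: [449.4, -246.9, 69.5]
ee_rot: [0.994, -0.033, 0.106, 0.004]
contact_force: [1.2, 0.0, -1.7]
gripper_width: 29.1
grasp_force: 58.5
```

```bash
cat > al.py <<'E'
# silhouette corner overlay: predicted dock (scene-only fit) and scanner edges drawn on scene picture
from ov import *
import sys
p=imaging.get_image('scene');s=arm.read_state()
Rs=R.from_quat(s['ee_rot']).as_matrix()@D; o=np.array(s['position'])-Rs@OFF
Rd=R.from_euler('z',DY).as_matrix()
x0,y0,k=155,190,8
im=cv2.resize(p['frame'][y0:y0+75,x0:x0+95],None,fx=k,fy=k,interpolation=cv2.INTER_CUBIC)
def poly(V,A,t,c):
    q=np.array([proj(p,A@np.array(v,float)+t) for v in V]);cv2.polylines(im,[np.round((q-[x0,y0]+.5)*k).astype(np.int32)],True,c,1)
box=lambda a,b,c,d,z:[(a,c,z),(b,c,z),(b,d,z),(a,d,z)]
poly(box(-35,35,-22,22,16),Rs,o,(255,0,0));poly(box(-35,35,-22,22,0),Rs,o,(255,0,0));poly(box(-55,-35,-15,15,6),Rs,o,(255,0,0))
for b in(box(-68,-43,-36,36,25),box(-68,48,-36,36,0),box(-43,48,-36,36,12),box(-43,40,-28,28,12)):poly(b,Rd,DOCK,(0,160,0))
cv2.imwrite(f'pics/{sys.argv[1]}.png',cv2.cvtColor(im,cv2.COLOR_RGB2BGR))
print({k:np.round(s[k],2) for k in('clock','position','contact_force','joints')})
print(Rd.T@(o-DOCK),Rd.T@(o+Rs@[-55,0,0]-DOCK))
E
python3 al.py d2
```

```text
{'clock': np.float64(14.8), 'position': array([ 449.63, -246.93,   69.86]), 'contact_force': array([ 0.95,  0.52, -2.04]), 'joints': array([-0.2 ,  0.26, -0.58, -0.06, -0.52,  1.75])}
[27.51300682 -0.80690724 43.30125434] [-26.23422061  -0.77930733  31.62928868]
```

View pics/d2.png

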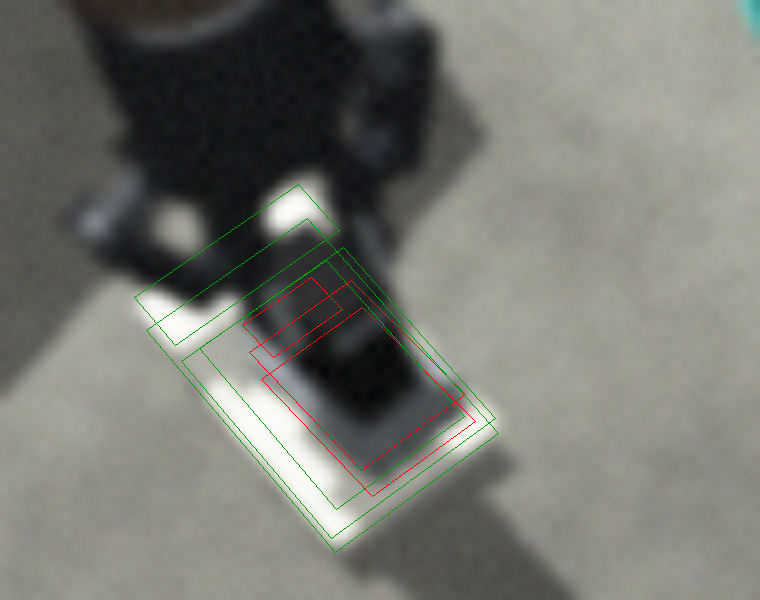

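Overlay (green = dock, red = scanner): both agree with the picture to about 1 px (dock front corner at (335,545), scanner head corner at (370,475)). Proceeding down and in.

```bash
python3 - <<'E'
from h import *
for a in((-28,9,12),(-40,8.5,12),(-54,8.5,12)):print(a,go(*dock_pose(*a)))
E
```

```text
(-28, 9, 12) ([-6.4, -0.8, 22.0], [0.002, -0.004, -0.001])
(-40, 8.5, 12) ([-18.2, -0.8, 19.9], [0.002, -0.004, -0.001])
(-54, 8.5, 12) ([-31.9, -0.8, 16.9], [0.002, -0.004, -0.001])
```

arm_command --rows '[{"grip":0,"linear":[-4,-0.8,12],"rot":[0,-0.004,0]},{"grip":0,"linear":[-6.4,-0.8,22],"rot":[0,-0.004,0]},{"grip":0,"linear":[-6.4,-0.8,22],"rot":[0,-0.004,0]},{"grip":0,"linear":[-6.4,-0.8,22],"rot":[0,-0.004,0]},{"grip":0,"linear":[-6.4,-0.8,22],"rot":[0,-0.004,0]}]'

```text
clock: 15.42
position: [446.6, -245.7, 45.5]
ee_rot: [0.994, -0.034, 0.103, 0.004]
contact_force: [0.5, 0.2, -1.1]
gripper_width: 29.1
grasp_force: 58.5
```

```bash
cat > st.py <<'E'
from h import *
import sys
np.set_printoptions(precision=2,suppress=True)
s=arm.read_state();Rd=R.from_euler('z',DY).as_matrix();Rs=R.from_quat(s['ee_rot']).as_matrix()@D; o=np.array(s['position'])-Rs@OFF
print({k:np.round(s[k],2) for k in('clock','contact_force','wrist_torque','gripper_width','grasp_force','joints')})
print('org',Rd.T@(o-DOCK),'tip',Rd.T@(o+Rs@[-55,0,0]-DOCK),'zyx',R.from_matrix(Rd.T@Rs).as_euler('ZYX',degrees=True))
for a in eval(sys.argv[1]):print(a,go(*dock_pose(*a)))
E
python3 st.py '[(-40,8,12),(-54,8,12)]'
```

```text
{'clock': np.float64(15.42), 'contact_force': array([ 0.47,  0.19, -1.09]), 'wrist_torque': array([ 0.03,  0.57, -0.03]), 'gripper_width': np.float64(29.14), 'grasp_force': np.float64(58.53), 'joints': array([-0.2 ,  0.3 , -0.6 , -0.06, -0.46,  1.76])}
org [24.24  0.25 18.88] tip [-29.58   0.32   7.59] zyx [ -0.08 -11.85  -0.04]
(-40, 8, 12) ([-10.2, 0.3, -2.7], [0.001, 0.003, -0.001])
(-54, 8, 12) ([-23.9, 0.3, -5.6], [0.001, 0.003, -0.001])
```

arm_command --rows '[{"grip":0,"linear":[-6,0.3,-2],"rot":[0,0.003,0]},{"grip":0,"linear":[-12,0.3,-3.5],"rot":[0,0.003,0]},{"grip":0,"linear":[-18,0.3,-4.8],"rot":[0,0.003,0]},{"grip":0,"linear":[-23.5,0.3,-6],"rot":[0,0.003,0]},{"grip":0,"linear":[-23.5,0.3,-6],"rot":[0,0.003,0]},{"grip":0,"linear":[-23.5,0.3,-6],"rot":[0,0.003,0]}]'

```text
clock: 16.18
position: [422.5, -244.4, 46.5]
ee_rot: [0.994, -0.033, 0.105, 0.004]
contact_force: [0.3, 0.9, -2.1]
gripper_width: 29.1
grasp_force: 58.5
```

```bash
python3 st.py '[(-55,8,12),(-54.5,7.5,8),(-54.5,7,4),(-54.5,6.5,0)]'; python3 al.py d3
```

```text
{'clock': np.float64(16.18), 'contact_force': array([ 0.3 ,  0.93, -2.09]), 'wrist_torque': array([0.06, 0.53, 0.02]), 'gripper_width': np.float64(29.11), 'grasp_force': np.float64(58.54), 'joints': array([-0.21,  0.27, -0.65, -0.07, -0.44,  1.77])}
org [ 0.16 -0.04 19.9 ] tip [-53.64   0.03   8.44] zyx [ -0.08 -12.02  -0.04]
(-55, 8, 12) ([-1.4, -0.0, 0.2], [0.001, -0.0, -0.001])
(-54.5, 7.5, 8) ([0.7, -0.0, 4.6], [0.001, -0.07, -0.001])
(-54.5, 7, 4) ([2.2, -0.0, 9.0], [0.001, -0.14, -0.001])
(-54.5, 6.5, 0) ([3.3, -0.0, 13.6], [0.001, -0.21, -0.001])
{'clock': np.float64(16.23), 'position': array([ 422.53, -244.38,   46.43]), 'contact_force': array([-0.11, -0.72, -1.78]), 'joints': array([-0.21,  0.27, -0.65, -0.07, -0.44,  1.77])}
[ 0.19978741 -0.03651439 19.83501129] [-5.35948423e+01  3.37128292e-02  8.38368482e+00]
```

View pics/d3.png

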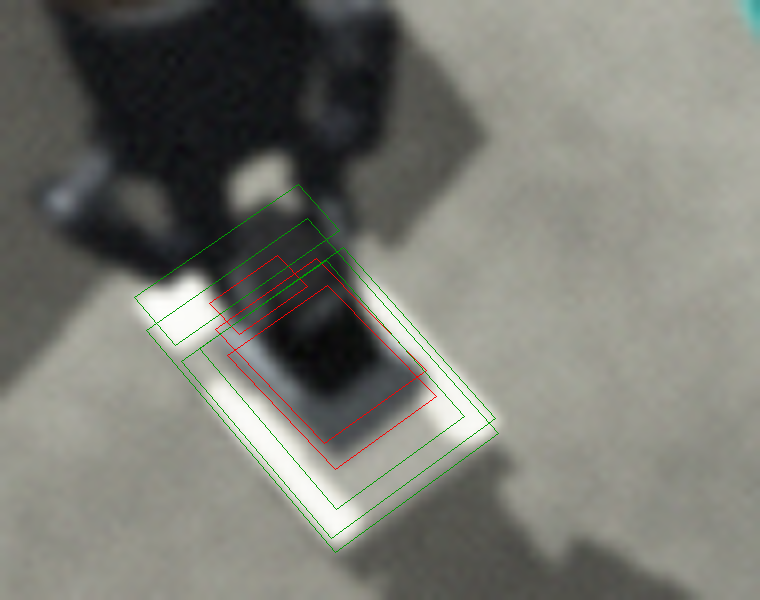

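No contact; the tongue is under the lip and the head sits centrally between the rims. Turning it down flat.

arm_command --rows '[{"grip":0,"linear":[0,0,2.4],"rot":[0,-0.035,0]},{"grip":0,"linear":[0.7,0,4.6],"rot":[0,-0.07,0]},{"grip":0,"linear":[1.5,0,6.8],"rot":[0,-0.105,0]},{"grip":0,"linear":[2.2,0,9],"rot":[0,-0.14,0]},{"grip":0,"linear":[2.8,0,11],"rot":[0,-0.175,0]},{"grip":0,"linear":[3.3,0,13],"rot":[0,-0.21,0]},{"grip":0,"linear":[3.3,0,13],"rot":[0,-0.21,0]},{"grip":0,"linear":[3.3,0,13],"rot":[0,-0.21,0]}]'

```text
clock: 17.23
position: [428.2, -244.7, 34.2]
ee_rot: [0.999, -0.034, -0.0, 0.0]
contact_force: [1.1, -0.0, -2.6]
gripper_width: 28.9
grasp_force: 58.5
```

```bash
python3 st.py '[(-55,6,0)]'
```

```text
{'clock': np.float64(17.23), 'contact_force': array([ 1.06, -0.04, -2.57]), 'wrist_torque': array([0.02, 0.  , 0.03]), 'gripper_width': np.float64(28.88), 'grasp_force': np.float64(58.54), 'joints': array([-0.19,  0.37, -0.53,  0.  , -0.67,  1.69])}
org [0.14 0.06 6.76] tip [-54.86   0.14   6.8 ] zyx [-0.09  0.04 -0.03]
(-55, 6, 0) ([-0.2, 0.1, 0.8], [0.0, 0.001, -0.002])
```

arm_command --rows '[{"grip":0,"linear":[0,0,1],"rot":[0,0,0]},{"grip":0,"linear":[0,0,1],"rot":[0,0,0]},{"grip":1,"linear":[0,0,1],"rot":[0,0,0]},{"grip":1,"linear":[0,0,1],"rot":[0,0,0]},{"grip":1,"linear":[0,0,1],"rot":[0,0,0]},{"grip":1,"linear":[0,0,1],"rot":[0,0,0]},{"grip":1,"linear":[0,0,-30],"rot":[0,0,0]},{"grip":1,"linear":[0,0,-80],"rot":[0,0,0]},{"grip":1,"linear":[0,0,-130],"rot":[0,0,0]},{"grip":1,"linear":[0,0,-150],"rot":[0,0,0]}]'

```text
clock: 18.48
position: [429.8, -245.1, 187.8]
ee_rot: [0.999, -0.034, 0.003, 0.001]
contact_force: [0.7, 0.2, -0.8]
gripper_width: 85.3
grasp_force: 0.0
```

arm_command --rows '[{"grip":1,"linear":[0,-150,-30],"rot":[0,0,0]},{"grip":1,"linear":[0,-150,-30],"rot":[0,0,0]},{"grip":1,"linear":[0,-150,-30],"rot":[0,0,0]},{"grip":1,"linear":[0,-150,-30],"rot":[0,0,0]},{"grip":1,"linear":[0,-150,-30],"rot":[0,0,0]}]'

```text
clock: 19.1
position: [438.2, -95.2, 214.1]
ee_rot: [0.999, -0.034, -0.0, 0.0]
contact_force: [0.3, 0.9, 0.0]
gripper_width: 85.4
grasp_force: 0.0
```

```bash
python3 - <<'E'
from h import *
s=arm.read_state();print(s['clock'],s['position'],s['gripper_width'],s['contact_force'])
I={n:imaging.get_image(n) for n in('scene','top')}
Rd=R.from_euler('z',DY).as_matrix()
for n,p in I.items():
    for q,X in(('tongue_tip',[-55,0,9]),('scanner_grip',[0,0,50]),('scanner',[0,0,6])):
        e=proj(p,Rd@X+DOCK);print(n,q,e,[np.round(r['pixel'],1) for r in models.tip_of(p,q) if np.hypot(*(np.array(r['pixel'])-e))<20])
f=lambda i:cv2.resize(i,None,fx=4,fy=4,interpolation=cv2.INTER_CUBIC)
cv2.imwrite('pics/e1.png',cv2.cvtColor(np.hstack([f(I['scene']['frame'][190:290,150:250]),f(I['top']['frame'][215:315,310:410])]),cv2.COLOR_RGB2BGR))
E
```

```text
19.1 [438.22337085 -95.22039721 214.07178762] 85.43836013225753 [0.30695319 0.90601671 0.00466321]
scene tongue_tip [185.06037755 225.18594314] [array([184.3, 226.2])]
scene scanner_grip [194.44243128 231.52012299] [array([193.3, 228.7])]
scene scanner [196.41184415 238.56659093] [array([197.7, 241.3])]
top tongue_tip [353.0964932  292.49889361] [array([352.2, 294. ])]
top scanner_grip [360.62310682 267.89999101] [array([359.1, 264.5])]
top scanner [356.97788024 269.24407963] [array([356.1, 270.8])]
```

View pics/e1.png

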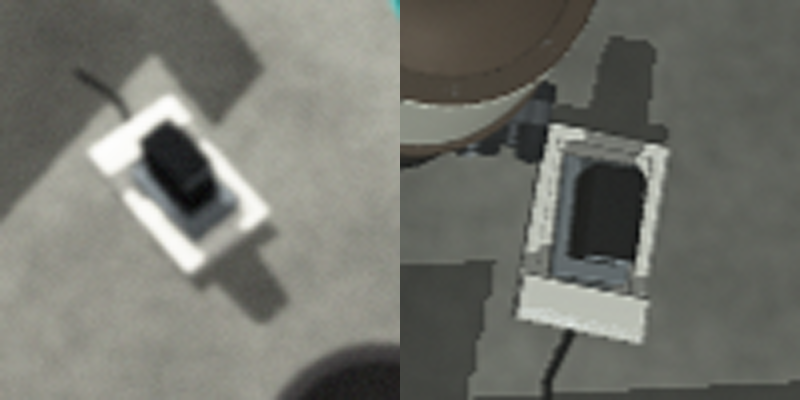

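Both views show the scanner flat inside the rim, tongue under the lip, and the gripper clear. Handing in.

```bash
python3 -c "
from bench import job;print(job.job_done())"
```

```text
the job is handed in; nothing more can be done
None
```

I scanned the label with the medium-sized scanner, holding it square about 81 mm away for over two seconds. It now lies flat in its dock with the tongue under the lip, released, and the job is handed in at about 19 s; no verdict came back.

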